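Open the locomotive tender and take out its battery pack

ROBOT

A 6-joint arm with a two-finger parallel gripper is mounted at the origin on the work surface. World frame = base frame: x ahead of the robot, y to its left, z up, the work surface at z = 0. Lengths are in mm, angles in rad, forces in N, time in s.
With the tool pointing down it reaches from about 275 to 750 mm from the base axis. Payload 10.2 kg.
Tool frame: the origin (TCP) lies midway between the tips of the shut fingers; the grasp point (between the pads) lies behind it (r.grip_depth is the z of the grasp point in the tool frame, in mm); z points along the fingers, y is the line along which they close (so a half turn about z gives the same grasp; the last joint's range is limited). The gripper opens to 85 mm and grips with 20 to 120 N. Pads are 22 mm wide; open, the fingers measure 114 mm over their backs; the gripper's body (76 mm by 85 mm) begins 54 mm behind the grasp point. The pads swing forward as they close: fully open they stand 13 mm farther back than shut.
Start: joints at [1.101, 0.313, 1.498, -0, 1.331, -0.223], TCP at [128.271, 509.095, 231.294] pointing down, gripper open.
Joint ranges: [-2.94, 2.94], [-0.97, 2.17], [0.19, 2.56], [-1.23, 4.37], [0.02, 3.11], [-2.88, 2.88]. Speed limits (rad/s): [2.39, 2.39, 3.01, 3.14, 3.14, 3.14].

INTERFACE

Orientations are given as a 3x3 rotation matrix whose columns are the frame's x, y, z axes.
In Python, from rig import telemetry, camera, job, r gives the robot as it stands. The module is installed in compiled form; this text tells all that it offers.
- The arm moves only by the tool step_arm, never from a script. Its argument "steps" is a list that holds one entry, the list of rows, each a list of 7 numbers: the shift along the tool's x, y, z in mm, then the turn, a rotation vector about the tool's x, y, z in rad, then the finger opening in mm, from 0 to 85.4. A call has 1 to 20 rows; each row shifts and turns the commanded pose from where the row before left it, along the tool's axes as they then stand; what a row does not reach is not made up. A row lasts 1/10 s, in which the tool goes at most 50 mm and 8.59 degrees, less where a joint would pass 70% of its speed; a pose out of reach is approached as far as the arm can. A call is refused whole if a number of a shift passes 50 or a number of a turn 0.15, either way. A call with a gripper value outside its range is refused whole. The fingers move at their own pace and stop on an object; "squeeze" is the grip in N (left out, the last holds). Time passes only in rows, so rows that do not move let the fingers close. It gives the time, the measured TCP pose, the force, the opening and the grip force at its end, in the units of the state.
- telemetry.get_state(): the state, without advancing time (a new reading comes with each control period).
- camera(name): name is "side" or "top" or "wrist"; returns a dict with "pixels" (420x560x3 uint8, blue, green, red), "camera_matrix" (3x3 intrinsics, pixels), "camera_from_world" (4x4, takes a point from world to camera coordinates); the wrist camera has in their place "hand_eye" (4x4, takes a point from camera to tool coordinates, whose origin is the TCP and whose axes are the flange's). Camera axes: x right, y up, looking along -z (the intrinsics and any distortion apply to the point x, -y, -z); pixel columns grow to the right and rows downward; lengths in mm; the calibration is good to about 2 mm. A picture is of the moment at which its call begins: read the wrist's pose just before it. There is no depth.
- job.hand_in(): hands the job in; it is judged then, once.
The state is a dict: "clock": time; "joint_positions": joint angles; "joint_vel": joint speeds; "tau": joint torques, N m; "eef_pos": TCP position; "tcp_rot": TCP orientation; "contact_force": force on the tool from outside, world axes, zero at the start; "torque": the same for the moment, N m; "grip_width": opening from 0.0 (shut) to 1.0 (fully open); "gripper_force": force on a finger pad.
Only numpy, scipy, OpenCV 4.12 (cv2) and the standard library are available. Lean on these libraries where they do the work, as an engineer would, in place of code of your own. Each camera call takes 0.05 s, during which the arm holds its last target. There are 200 camera calls.

TASK

Take the battery pack out of the model locomotive tender: slide the lock bar fully back, away from the coal cover, to free the thumb latch, then slide the latch sideways towards the lock bar's side so that the sprung cover pops open. Lift the pack out and set it down, not dropped, flat and the same way up on the floor of the open tray, leaving the cover standing open and everything else on the bench where it is.

Things in the scene. Friction and masses are not known exactly. Their poses are not given: they have to be found in the camera images.
- tender: Black and grey model locomotive tender, fixed in a wooden cradle on the bench: 120 mm (its x) by 300 mm (its y), flat deck 90 mm above the bench. Origin on the bench under its centre; x across the tender, y along it, z up. On the deck, from -y to +y: the lock bar, the thumb latch, the coal cover, a tank hump (22 mm high, y 94 to 138 mm).
- lock_rib (a point): Centre of the upright grip rib of the aluminium lock bar: 18 mm (tender x) by 10 mm (tender y) by 16 mm high, spanning 8 to 24 mm above the deck, centre 16 mm above it. With the bar locked it is at tender x = 19 mm, y = -95 mm. A flat bar 10 mm wide (8 mm high above the deck) runs from it 40 mm towards +y, past the latch's +x edge, and blocks it. Frame parallel to the tender's
- lockbar (a joint): Travel of the lock bar towards the tender's -y, away from the cover: 0 fully locked, end stop at 0.024 m. It starts between 0 and 0.004; the latch is free from about 0.015 on. Friction about 1.5 N, no spring: it stays where it is left
- latch_rib (a point): Centre of the upright rib of the steel thumb latch: 10 mm (tender x) by 18 mm (tender y) by 16 mm high, spanning 8 to 24 mm above the deck, centre 16 mm above it; at tender x = 0, y = -55 mm when at rest. It stands on a plate 24 x 18 mm whose top is 8 mm above the deck; a tongue 8 mm wide reaches from it 29 mm to +y over the cover's tab. Frame parallel to the tender's
- latch (a joint): Travel of the thumb latch towards the tender's +x: 0 at rest, end stop at 0.014 m. A spring of 1 N (rest) to 3 N (full travel) pushes it back to 0. While the lock bar is in, it stops after 2 mm. It lets go of the cover from about 0.009 m on
- cover (a joint): Opening angle of the coal cover in rad: 0 shut, 2.0 fully open. A spring opens it by itself within about a second once the latch lets go, and keeps it open. The hinge runs along tender x at y = +90 mm, 28 mm above the deck. Open, the cover leans back over the hump and its free end is about 125 mm above the deck
- cover_edge (a point): Middle of the upper edge of the cover's free end, moving with the cover; shut, at tender y = -15 mm, 28 mm above the deck. The cover is a black hollow shell with moulded coal, 68 mm (tender x) by 105 mm (tender y) by 28 mm high over the deck (coal lumps to about 33 mm), without a wall at its hinge end
- pack_center (a point): Centre of the battery pack, a plain block 38 mm (its x) by 70 mm (its y) by 21 mm (its z, up), 110 g or so. It starts loose on the deck under the cover, long side along the tender (within about 0.04 rad), centre near tender x = 0, y = 30 mm, 10.5 mm above the deck, between two 4 mm high end ribs; its long sides are free
- tray_in (a point): Centre of the inner floor (3 mm above the bench) of the open, translucent plastic parts tray: outside 160 mm (its x) by 200 mm (its y), walls 3 mm thick and 28 mm high, loose on the bench, 350 g. A small motor stands in its corner at tray x = 52 mm, y = -72 mm; the middle of the tray is empty
- bogie: Bystander: loose wheel truck with four wheels, 42 x 75 x 26 mm, black, on the bench. Origin at its underside
- big_motor: Bystander: upright can motor, 40 mm diameter, 36 mm tall plus boss and shaft, on the bench. Origin at its underside
- motor: Bystander: small upright can motor, 28 mm diameter, 26 mm tall plus a 18 mm shaft, standing in one corner of the tray. Origin at its underside
- screwdriver: Bystander: screwdriver 160 mm long lying on the bench beside the tender. Origin at its underside
- glue: Bystander: small white glue bottle, 38 mm diameter, 90 mm tall. Origin at its underside
- fluid: Bystander: white bottle, 56 mm diameter, 150 mm tall. Origin at its underside
- spool: Bystander: wire-solder spool, 60 mm diameter, 42 mm tall. Origin at its underside
- pack: The battery pack again, origin at the centre of its underside

How it is judged (in metres and radians):
On the way, in this order (a step that is already met when the one before it is completed fails the run):
1. the lock bar is slid back at least 16 mm while the cover is still shut (value of joint lockbar above 0.016 m and value of joint cover below 0.1 rad), for 0.1 s.
2. the cover has sprung open past 1.5 rad, the pack still in its place (value of joint cover above 1.5 rad and distance of pack_center from where it was at the start of the episode below 0.03 m), for 0.2 s.
3. the pack lies flat on the tray floor (x of pack_center in the frame of tray_in between -0.06 and 0.06 m and y of pack_center in the frame of tray_in between -0.08 and 0.08 m and z of pack_center in the frame of tray_in below 0.015 m and angle between pack_center's own z axis and vertical below 0.15 rad), for 0.2 s.
At the end, for the whole second after the job is handed in: The pack lies at rest, flat and the same way up (within 0.15 rad) on the tray's floor: its centre within 60 mm (tray x) and 80 mm (tray y) of the tray's middle and less than 15 mm above its floor; the cover stands open past 1.5 rad (all of step 3 and linear speed of pack below 0.03 m/s and value of joint cover above 1.5 rad); the robot touches nothing.
It fails at once if a bystander is shoved more than 40 mm from its place (distance of any of bogie, big_motor, motor, screwdriver, glue, fluid, spool from where it was at the start of the episode above 0.04 m).
It fails at once if the pack is dropped or thrown: it moves faster than 0.6 m/s with no finger on it (linear speed of pack above 0.6 m/s and contact force between the fingers and pack below 0.05 N).
It also fails if it takes over 64 s, if anything falls off the work surface, if the arm or the gripper's body presses on something with over 40 N, if the wrist force passes 120 N, or if a joint passes its speed limit or range.

## Working session

There is one attempt and no reset: what is moved stays moved. The work goes in short steps, Python scripts to look and compute and a tool call to move; the robot and the scene stay as the last step left them, time stands still between calls to the robot, and variables do not carry over. Pictures are saved under pics/ and viewed, at most 10 in all, crops included, and the job is handed in when it is done.

Besides the shell and the picture viewer there is one more tool, called after "Call:" as a command line: name --argument value ..., lists and objects as JSON in quotes. step_arm: Moves the arm, as the interface text tells. Its arguments: {"type":"object","properties":{"steps":{"type":"array","items":{"type":"array","items":{"type":"array","items":{"type":"number"}}}},"squeeze":{"type":"number"}},"required":["steps"]}

```bash
mkdir -p pics; python3 - <<'E'
from rig import telemetry,camera,r
import cv2,json,numpy as np
s=telemetry.get_state(); print({k:np.round(v,3).tolist() for k,v in s.items()}, r.grip_depth)
for n in ("top","side"):
    c=camera(n); cv2.imwrite(f"pics/{n}0.png",c["pixels"]); print(n,np.round(c["camera_matrix"],1).tolist(),np.round(c["camera_from_world"],4).tolist(),[k for k in c])
c=camera("wrist"); cv2.imwrite("pics/wrist0.png",c["pixels"]); print(np.round(c["camera_matrix"],1).tolist(),np.round(c["hand_eye"],4).tolist(),list(c))
E
```

```text
{'clock': 0.0, 'joint_positions': [1.101, 0.313, 1.498, -0.0, 1.331, -0.223], 'joint_vel': [-0.001, -0.0, 0.001, -0.001, -0.0, 0.0], 'tau': [-0.001, -41.227, -25.975, -0.0, 0.004, -0.0], 'eef_pos': [128.158, 508.844, 230.736], 'tcp_rot': [[-0.97, 0.244, -0.001], [0.244, 0.97, -0.001], [0.0, -0.001, -1.0]], 'contact_force': [-0.079, -0.666, 1.084], 'torque': [0.026, 0.005, 0.01], 'gripper_force': 0.0, 'grip_width': 1.001} -18.700000000000003
top [[414.9, 0.0, 289.6], [0.0, 414.9, 200.9], [0.0, 0.0, 1.0]] [[-0.0276, -0.9996, -0.0083, -76.5357], [0.9974, -0.0281, 0.0664, -637.255], [-0.0666, -0.0064, 0.9978, -1148.1794], [0.0, 0.0, 0.0, 1.0]] ['pixels', 'camera_matrix', 'camera_from_world']
side [[465.6, 0.0, 274.8], [0.0, 465.6, 211.3], [0.0, 0.0, 1.0]] [[0.7475, -0.664, -0.0204, -530.9057], [0.4339, 0.4647, 0.7719, -286.8708], [-0.503, -0.5858, 0.6355, -923.6695], [0.0, 0.0, 0.0, 1.0]] ['pixels', 'camera_matrix', 'camera_from_world']
[[378.5, 0.0, 271.7], [0.0, 378.5, 212.0], [0.0, 0.0, 1.0]] [[-0.0005, 0.9538, 0.3003, 77.3314], [1.0, 0.0003, 0.0005, -0.6989], [0.0004, 0.3003, -0.9538, -143.0811], [0.0, 0.0, 0.0, 1.0]] ['pixels', 'camera_matrix', 'hand_eye']
```

View pics/top0.png

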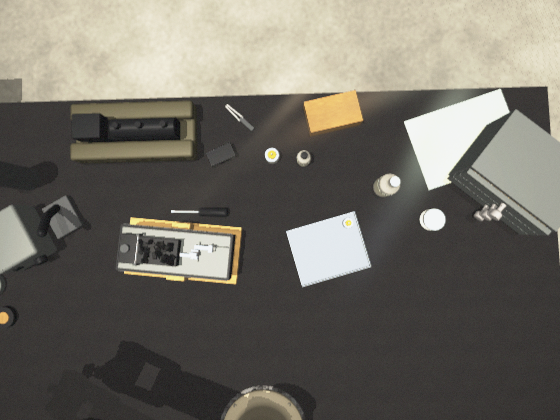

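The top view shows the tender around px (180,252), with the lock bar at about (205,247) and the latch at about (188,256). The hump is at the left, near (125,250). The tray is at about (328,250), with its motor at (348,223).

```bash
cat > h.py <<'E'
import numpy as np,cv2
from rig import telemetry,camera,r
F=np.diag([1,-1,-1.])
def cam(n):
    s=telemetry.get_state(); c=camera(n)
    if n=="wrist":
        T=np.eye(4);T[:3,:3]=s["tcp_rot"];T[:3,3]=s["eef_pos"]; W=T@c["hand_eye"]
    else: W=np.linalg.inv(c["camera_from_world"])
    return c["pixels"],np.array(c["camera_matrix"]),W   # W: camera->world
def ray(px,K,W,z):
    d=W[:3,:3]@(F@np.linalg.solve(K,[px[0],px[1],1])); o=W[:3,3]
    return o+d*(z-o[2])/d[2]
def proj(p,K,W):
    q=K@F@(np.linalg.inv(W)@np.append(p,1))[:3]; return q[:2]/q[2]
E
python3 - <<'E'
from h import *
im,K,W=cam("top")
a=cv2.resize(im[205:295,105:255],None,fx=5,fy=5,interpolation=cv2.INTER_CUBIC)
cv2.imwrite("pics/topA.png",a)
for p in [(121,225),(237,228),(233,278),(118,269)]: print(ray(p,K,W,90).round())
for p in [(287,232),(354,212),(371,265),(305,286)]: print(ray(p,K,W,28).round())
E
```

```text
[579. 354.  90.]
[563.  46.  90.]
[432.  59.  90.]
[464. 362.  90.]
[548. -85.  28.]
[ 598. -273.   28.]
[ 450. -314.   28.]
[ 398. -130.   28.]
```

View pics/topA.png

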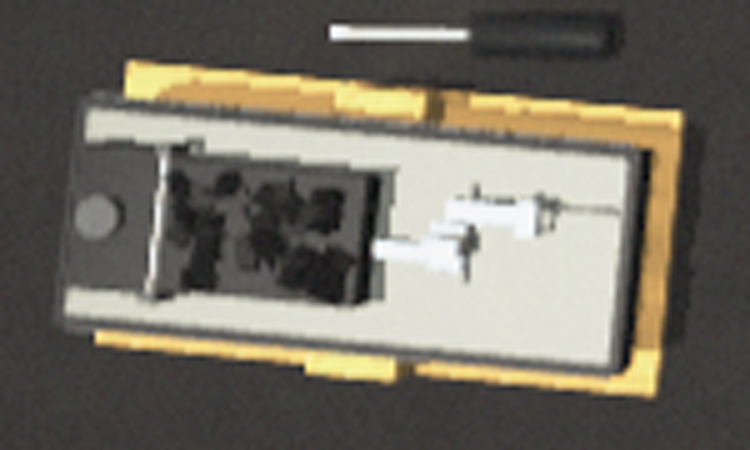

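View pics/side0.png

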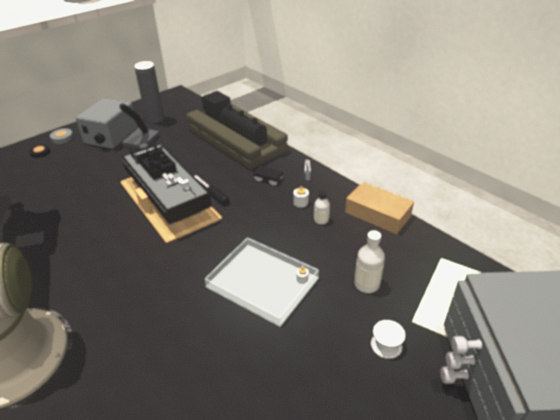

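The crop shows the tender deck corners at (88,97), (645,145), (620,372) and (60,328). The lock rib is at about (540,215), the latch rib at about (463,252), and the cover's free end at about x=370. The side view matches: the tray is empty except for the motor, and the path from tender to tray is clear.

```bash
cat >> h.py <<'E'
def row(target,yaw,s=None):
    s=s or telemetry.get_state(); R=np.array(s["tcp_rot"]); 
    d=R.T@(np.array(target)-s["eef_pos"]); y0=np.arctan2(R[1,0],R[0,0])
    dy=(yaw-y0+np.pi)%(2*np.pi)-np.pi
    return d.round(1),round(-dy,3),np.round(s["eef_pos"],1),round(y0,3),np.round(s["contact_force"],1)
E
python3 - <<'E'
from h import *
im,K,W=cam("top")
f=lambda x,y,z:ray((105+(x+.5)/5-.5,205+(y+.5)/5-.5),K,W,z)
C=np.array([f(*p,90) for p in [(88,97),(645,145),(620,372),(60,328)]]);print(C.round(1))
M=np.array([[60,150],[60,-150],[-60,-150],[-60,150]])
def fit(M,C):
    A,B=M-M.mean(0),C[:,:2]-C[:,:2].mean(0)
    th=np.arctan2((A[:,0]*B[:,1]-A[:,1]*B[:,0]).sum(),(A*B).sum()); return C[:,:2].mean(0),th
c,th=fit(M,C);print("tender",c,th)
for n,p in dict(lock=(540,212,114),latch=(463,252,114),coveredge=(368,240,118)).items():
    q=f(*p)[:2]; Rt=np.array([[np.cos(th),-np.sin(th)],[np.sin(th),np.cos(th)]]); print(n,q.round(1),(Rt.T@(q-c)).round(1))
T=np.array([ray(p,K,W,28) for p in [(287,232),(354,212),(371,265),(305,286)]])
print("tray",fit(np.array([[80,100],[80,-100],[-80,-100],[-80,100]]),T))
E
```

```text
[[581.5 350.5  90. ]
 [548.   55.6  90. ]
 [429.8  70.9  90. ]
 [460.5 365.4  90. ]]
tender [504.95177319 210.58912602] -0.11090204201093393
lock [515.3 106.9] [  21.7 -101.9]
latch [495.9 147. ] [ -2.  -64.2]
coveredge [503.5 194.8] [  0.3 -15.8]
tray (array([ 498.6339674, -200.5901318]), np.float64(0.27552613849715185))
```

Call:
step_arm --steps '[[[-37.8,-22.6,0,0,0,0,0],[-37.8,-22.6,0,0,0,0,0],[-37.8,-22.6,0,0,0,0,0],[-37.8,-22.6,0,0,0,0,0],[-37.8,-22.6,0,0,0,0,0],[-37.8,-22.6,0,0,0,0,0],[-37.8,-22.6,0,0,0,0,0],[-37.8,-22.6,0,0,0,0,0],[-37.8,-22.6,0,0,0,0,0],[-37.8,-22.6,0,0,0,0,0],[-37.8,-22.6,0,0,0,0,0],[-37.8,-22.6,0,0,0,0,0],[0,0,25,0,0,-0.135,0],[0,0,0,0,0,0,0],[0,0,0,0,0,0,0]]]'

```text
clock: 1.75
eef_pos: [501.5, 135.6, 206.5]
tcp_rot: [[-0.993, 0.114, -0.001], [0.114, 0.993, 0.0], [0.001, -0.0, -1.0]]
contact_force: [-0.1, 0.2, 0.3]
grip_width: 0.002
gripper_force: 0.0
```

```bash
python3 - <<'E'
from h import *
print(row([501.6,135.5,200],np.pi-.111))
im,K,W=cam("wrist"); np.savez("w1.npz",K=K,W=W)
cv2.imwrite("pics/w1.png",cv2.resize(im,(800,600),interpolation=cv2.INTER_CUBIC))
E
```

```text
(array([-0.1, -0.1,  6.5]), np.float64(-0.004), array([501.5, 135.6, 206.5]), np.float64(3.027), array([-0.1,  0.2,  0.3]))
```

View pics/w1.png

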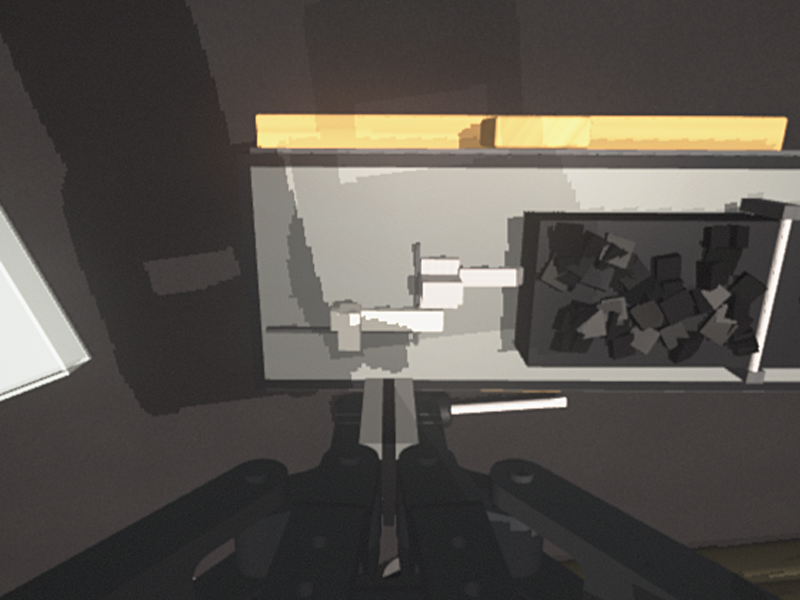

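The wrist view shows the latch rib at px (419–463, 257–308) and the lock rib at (331–361, 303–352). The deck's -y edge runs from (250,165) to (265,380), and the cover's free end is at about x=525. The shut fingers are about 15 mm across. Next I'll fit the model against these points.

```bash
python3 - <<'E'
from h import *
d=np.load("w1.npz");K,W=d["K"],d["W"]
c=np.array([504.95,210.6]);th=-.111
Rt=np.array([[np.cos(th),-np.sin(th)],[np.sin(th),np.cos(th)]])
def pv(px,z):
    q=ray((px[0]*.7,px[1]*.7),K,W,z); return q[:2].round(1),(Rt.T@(q[:2]-c)).round(1)
for n,px,z in [("deck-x-y",(250,165),90),("deck+x-y",(265,380),90),("latch top TL",(420,282),114),("latch top BR",(463,308),114),("lock top BL",(335,352),114),("lock top BR",(361,352),114),("lock top",(346,310),114),("cover edge top L",(523,212),118),("cover top",(540,365),118),("bar end",(443,332),98),("tray",(90,357),28)]:
    print(n,*pv(px,z))
E
```

```text
deck-x-y [431.3  78.2] [ -58.5 -139.8]
deck+x-y [540.5  65. ] [  51.4 -140.7]
latch top TL [489.9 150.7] [ -8.3 -61.2]
latch top BR [504.5 169.1] [  4.1 -41.3]
lock top BL [519.3 107.7] [  25.7 -100.7]
lock top BR [520.7 119.8] [ 25.7 -88.5]
lock top [499.3 115.7] [  4.9 -95. ]
cover edge top L [463.1 197.2] [-40.1 -17.9]
cover top [535.1 202.2] [30.9 -5. ]
bar end [521.3 160. ] [ 21.8 -48.5]
tray [539.2 -62.8] [  64.3 -267.9]
```

Call:
step_arm --steps '[[[-14.6,-1,20,0,0,0,0],[0,0,35,0,0,0,0],[0,0,30,0,0,0,0],[0,0,10,0,0,0,0],[0,0,10,0,0,0,0],[0,0,0,0,0,0,0],[0,0,0,0,0,0,0]]]'

```text
clock: 2.5
eef_pos: [516.8, 133.0, 102.5]
tcp_rot: [[-0.994, 0.112, 0.002], [0.112, 0.994, 0.0], [-0.002, 0.0, -1.0]]
contact_force: [0.1, 1.2, -0.2]
grip_width: 0.002
gripper_force: 0.7
```

```bash
python3 - <<'E'
from h import *
im,K,W=cam("wrist"); np.savez("w2.npz",K=K,W=W)
cv2.imwrite("pics/w2.png",im)
E
```

```text
(no output)
```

View pics/w2.png

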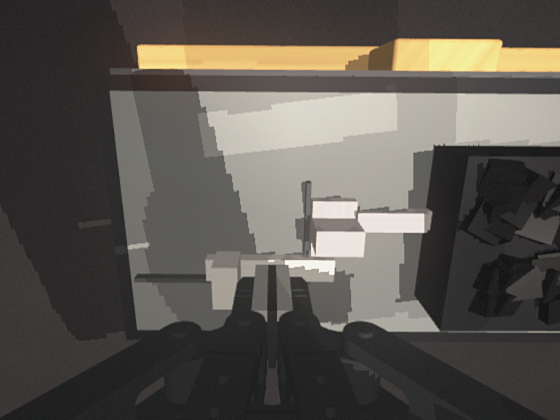

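The fingertips are at px (253–291), between the lock rib (right edge at 241) and the latch rib (left edge at 312), with about 4 mm of gap. I'll push towards -y now.

Call:
step_arm --steps '[[[0,-4,0,0,0,0,0],[0,-4,0,0,0,0,0],[0,-4,0,0,0,0,0],[0,-4,0,0,0,0,0],[0,-4,0,0,0,0,0],[0,-3,0,0,0,0,0],[0,0,0,0,0,0,0]]]'

```text
clock: 3.25
eef_pos: [514.1, 112.0, 101.6]
tcp_rot: [[-0.994, 0.113, 0.002], [0.113, 0.994, 0.005], [-0.001, 0.005, -1.0]]
contact_force: [2.9, 17.9, -0.1]
grip_width: 0.0
gripper_force: 9.0
```

Call:
step_arm --steps '[[[0,-1.5,0,0,0,0,0],[0,-1,0,0,0,0,0],[0,0,0,0,0,0,0]]]'

```text
clock: 3.55
eef_pos: [514.0, 111.4, 101.7]
tcp_rot: [[-0.994, 0.112, 0.003], [0.112, 0.994, 0.008], [-0.002, 0.009, -1.0]]
contact_force: [4.5, 30.0, -0.4]
grip_width: -0.003
gripper_force: 15.0
```

Call:
step_arm --steps '[[[0,6,0,0,0,0,0],[0,3,0,0,0,0,0],[0,0,-25,0,0,0,0],[0,0,0,0,0,0,0]]]'

```text
clock: 3.95
eef_pos: [515.6, 115.8, 128.5]
tcp_rot: [[-0.994, 0.112, 0.004], [0.112, 0.994, -0.001], [-0.004, -0.0, -1.0]]
contact_force: [0.6, -0.2, -0.2]
grip_width: -0.0
gripper_force: 0.0
```

```bash
python3 - <<'E'
from h import *
s=telemetry.get_state();print(s["eef_pos"])
im,K,W=cam("wrist"); np.savez("w3.npz",K=K,W=W)
cv2.imwrite("pics/w3.png",im)
E
```

```text
[515.61001036 115.83420822 128.51364062]
```

View pics/w3.png

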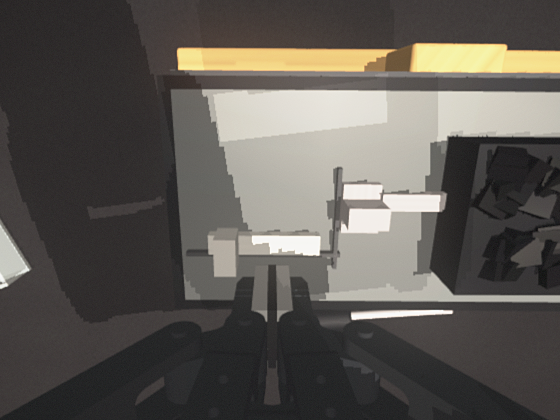

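The lock bar's end (px 321) now clears the latch (342), and the lock rib is at (210–238). I'll check the travel and work out the latch push position.

```bash
python3 - <<'E'
from h import *
d=np.load("w3.npz");K,W=d["K"],d["W"]
c=np.array([502.9,214.85]);th=-.111
Rt=np.array([[np.cos(th),-np.sin(th)],[np.sin(th),np.cos(th)]])
for n,px,z in [("lock BL",(215,276),114),("lock BR",(237,276),114),("lock TL",(210,237),114),("lock TR",(238,237),114),("latch TL",(343,205),114),("latch BL",(347,232),114),("latch BR",(390,232),114),("latch TR",(384,205),114)]:
    print(n,(Rt.T@(ray(px,K,W,z)[:2]-c)).round(1))
s=telemetry.get_state();print("tcp",(Rt.T@(s["eef_pos"][:2]-c)).round(1))
E
```

```text
lock BL [  26.7 -123.9]
lock BR [  26.8 -113.7]
lock TL [   7.5 -125.2]
lock TR [   7.5 -112.7]
latch TL [ -7.4 -66.7]
latch BL [  5.2 -64.3]
latch BR [  5.2 -45.2]
latch TR [ -7.3 -49. ]
tcp [ 22.9 -97.1]
```

Call:
step_arm --steps '[[[22,19.5,0,0,0,0,0],[22,19.5,0,0,0,0,0],[0,0,0,0,0,0,0],[0,0,15,0,0,0,0],[0,0,12,0,0,0,0],[0,0,0,0,0,0,0]]]'

```text
clock: 4.6
eef_pos: [474.3, 159.3, 97.4]
tcp_rot: [[-0.994, 0.112, -0.004], [0.112, 0.994, -0.001], [0.004, -0.001, -1.0]]
contact_force: [-0.2, -0.5, 0.6]
grip_width: 0.0
gripper_force: 0.0
```

Call:
step_arm --steps '[[[-4,0,0,0,0,0,0],[-3,0,0,0,0,0,0],[-3,0,0,0,0,0,0],[-3,0,0,0,0,0,0],[-3,0,0,0,0,0,0],[0,0,0,0,0,0,0],[0,0,0,0,0,0,0]]]'

```text
clock: 5.3
eef_pos: [491.0, 158.2, 99.4]
tcp_rot: [[-0.994, 0.112, 0.0], [0.112, 0.994, 0.0], [-0.0, 0.0, -1.0]]
contact_force: [-1.7, -1.2, 1.4]
grip_width: 0.001
gripper_force: 1.2
```

```bash
python3 - <<'E'
from h import *
c=np.array([502.9,214.85]);th=-.111
Rt=np.array([[np.cos(th),-np.sin(th)],[np.sin(th),np.cos(th)]])
s=telemetry.get_state();print("tcp",(Rt.T@(s["eef_pos"][:2]-c)).round(1),s["contact_force"])
im,K,W=cam("wrist"); np.savez("w4.npz",K=K,W=W)
cv2.imwrite("pics/w4.png",im)
E
```

```text
tcp [ -5.5 -57.7] [-1.70848926 -1.19389802  1.38563536]
```

View pics/w4.png

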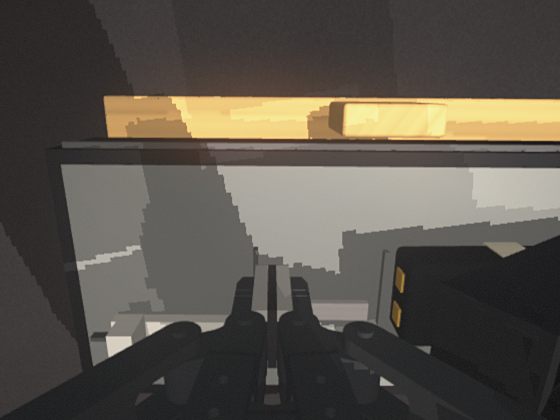

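The cover is opening, and the pack's end with its orange contacts is now visible at px (400,290). I'll back off, rise, turn the gripper and move over the pack.

Call:
step_arm --steps '[[[4,0,0,0,0,0,0],[4,0,-30,0,0,0,0],[0,0,-35,0,0,0,0],[0,0,-35,0,0,-0.143,0],[0,0,0,0,0,-0.143,0],[0,0,0,0,0,-0.143,0],[0,0,0,0,0,-0.143,0],[0,0,0,0,0,-0.143,0],[0,0,0,0,0,-0.143,0],[0,0,0,0,0,-0.143,0],[0,0,0,0,0,-0.143,0],[0,0,0,0,0,-0.143,60],[0,0,0,0,0,-0.143,60],[0,0,0,0,0,-0.141,60],[-36,-6,0,0,0,0,60],[-37,-7,0,0,0,0,60],[0,0,0,0,0,0,60],[0,0,0,0,0,0,60]]]'

```text
clock: 7.15
eef_pos: [503.4, 244.2, 197.6]
tcp_rot: [[-0.13, -0.992, 0.002], [-0.991, 0.13, -0.016], [0.016, -0.004, -1.0]]
contact_force: [0.8, -0.2, 0.5]
grip_width: 0.707
gripper_force: 0.0
```

```bash
python3 - <<'E'
from h import *
c=np.array([502.9,214.85]);th=-.111
Rt=np.array([[np.cos(th),-np.sin(th)],[np.sin(th),np.cos(th)]])
s=telemetry.get_state();print("tcp",(Rt.T@(s["eef_pos"][:2]-c)).round(1),s["contact_force"],s["joint_positions"])
im,K,W=cam("wrist"); np.savez("w5.npz",K=K,W=W)
cv2.imwrite("pics/w5.png",im)
E
```

```text
tcp [-2.8 29.2] [ 0.75271578 -0.19091575  0.46006961] [ 0.24995166  0.41823348  1.4385424  -0.01708195  1.28678912 -2.75640025]
```

View pics/w5.png

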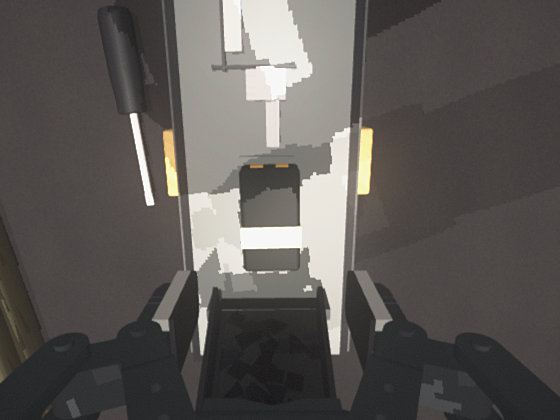

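The wrist view shows the cover standing open at the bottom, from row 290 down. The pack is at px (241–300, 165–270), lined up with the tender and lying between the open fingers' columns.

```bash
python3 - <<'E'
from h import *
d=np.load("w5.npz");K,W=d["K"],d["W"]
c=np.array([502.9,214.85]);th=-.111
Rt=np.array([[np.cos(th),-np.sin(th)],[np.sin(th),np.cos(th)]])
C=np.array([ray(p,K,W,111)[:2] for p in [(241,167),(299,167),(301,269),(243,269)]])
print(((C-c)@Rt).round(1)); m=C.mean(0); print("pack",m,(Rt.T@(m-c)).round(1))
for a in (1.5,1.8,2.0):
  for x in(-34,34):
    for e in (0,28):
      y=90-105*np.cos(a)-e*np.sin(a); z=118+105*np.sin(a)-e*np.cos(a)
      print(a,x,e,round(y),round(z),proj(np.append(c+Rt@[x,y],z),K,W).round())
Rp=Rt.T@(C[1]+C[0]-C[2]-C[3]); print("pack yaw rel",np.arctan2(Rp[0],-Rp[1]))
t=m+Rt@[0,-3]; print(t,row([*t,96],-np.pi/2+th))
print(row([*m,96],-np.pi/2+th))
E
```

```text
[[ 15.1  -6.5]
 [-20.5  -5.8]
 [-21.9  62.6]
 [ 16.7  61.9]]
pack [503.36997213 242.99117241] [-2.7 28. ]
1.5 -34 0 83 223 [351. 435.]
1.5 -34 28 55 221 [353. 373.]
1.5 34 0 83 223 [180. 437.]
1.5 34 28 55 221 [175. 375.]
1.8 -34 0 114 220 [347. 488.]
1.8 -34 28 87 227 [352. 452.]
1.8 34 0 114 220 [188. 490.]
1.8 34 28 87 227 [179. 454.]
2.0 -34 0 134 213 [343. 506.]
2.0 -34 28 108 225 [350. 490.]
2.0 34 0 134 213 [195. 508.]
2.0 34 28 108 225 [184. 491.]
pack yaw rel -0.0016875732824560737
[503.03765552 240.00963494] (array([  1.9,   0.3, 101.8]), np.float64(-0.02), array([503.3, 243.6, 197.7]), np.float64(-1.702), array([ 1.3, -0.4,  1.4]))
(array([ -1.1,   0.3, 101.7]), np.float64(-0.02), array([503.3, 243.6, 197.7]), np.float64(-1.702), array([ 1.3, -0.4,  1.4]))
```

Call:
step_arm --steps '[[[1.9,0.3,0,0,-0.016,-0.02,60],[0,0,30,0,0,0,60],[0,0,30,0,0,0,60],[0,0,25,0,0,0,60],[0,0,15,0,0,0,60],[0,0,0,0,0,0,60],[0,0,0,0,0,0,60]]]'

```text
clock: 7.9
eef_pos: [503.8, 241.4, 98.7]
tcp_rot: [[-0.112, -0.994, 0.005], [-0.994, 0.112, -0.0], [-0.0, -0.005, -1.0]]
contact_force: [0.5, 0.7, 0.2]
grip_width: 0.704
gripper_force: 0.0
```

Call:
step_arm --steps '[[[0,0,3,0,0,0,60],[0,0,2,0,0,0,60],[0,0,0,0,0,0,30],[0,0,0,0,0,0,30],[0,0,0,0,0,0,30],[0,0,0,0,0,0,30],[0,0,0,0,0,0,30]]]' --squeeze 35

```text
clock: 8.6
eef_pos: [503.7, 242.0, 93.3]
tcp_rot: [[-0.111, -0.994, 0.005], [-0.994, 0.111, -0.0], [-0.0, -0.005, -1.0]]
contact_force: [-0.5, 0.1, 5.1]
grip_width: 0.435
gripper_force: 37.1
```

Call:
step_arm --steps '[[[0,0,-10,0,0,0,30],[0,0,-20,0,0,0,30],[10,0,-30,0,0,0,30],[30,0,-10,0,0,0,30],[10,0,0,0,0,0.14,30],[0,0,0,0,0,0.145,30],[0,0,0,0,0,0.15,30],[0,0,0,0,0,0.15,30],[0,0,0,0,0,0.15,30],[0,0,0,0,0,0.15,30],[0,0,0,0,0,0.15,30],[0,0,0,0,0,0.15,30],[0,0,0,0,0,0,30],[0,0,0,0,0,0,30]]]'

```text
clock: 10.0
eef_pos: [497.5, 192.3, 163.0]
tcp_rot: [[-0.962, -0.275, 0.004], [-0.275, 0.962, -0.0], [-0.004, -0.001, -1.0]]
contact_force: [-0.7, -1.2, -0.8]
grip_width: 0.435
gripper_force: 36.3
```

```bash
python3 - <<'E'
from h import *
print(row([498.6,-198,160],.2755-np.pi), telemetry.get_state()["joint_positions"],telemetry.get_state()["tcp_rot"])
E
```

```text
(array([ 106.1, -375.6,    3.2]), np.float64(0.003), array([497.5, 192.3, 163. ]), np.float64(-2.863), array([-0.7, -1.2, -0.8])) [ 1.49454012e-01  3.91741188e-01  1.57315881e+00 -1.08098725e-03
  1.17277480e+00 -1.69905612e+00] [[-9.61562754e-01 -2.74555801e-01  4.02274211e-03]
 [-2.74559555e-01  9.61570013e-01 -4.01987781e-04]
 [-3.75778010e-03 -1.49101876e-03 -9.99991828e-01]]
```

Call:
step_arm --steps '[[[5.6,-20,0,0,0,0,30],[10,-35,0,0,0,0,30],[10,-35,0,0,0,0,30],[10,-35,0,0,0,0,30],[10,-35,0,0,0,0,30],[10,-35,0,0,0,0,30],[10,-35,0,0,0,0,30],[10,-35,0,0,0,0,30],[10,-35,0,0,0,0,30],[10,-35,0,0,0,0,30],[6,-25,0,0,0,0,30],[5,-15.6,20,0,0,0,30],[0,0,30,0,0,0,30],[0,0,30,0,0,0,30],[0,0,20,0,0,0,30],[0,0,10,0,0,0,30],[0,0,0,0,0,0,30],[0,0,0,0,0,0,30]]]'

```text
clock: 11.8
eef_pos: [497.6, -198.5, 54.0]
tcp_rot: [[-0.962, -0.272, 0.005], [-0.272, 0.962, -0.001], [-0.005, -0.003, -1.0]]
contact_force: [-0.2, -0.2, -0.9]
grip_width: 0.434
gripper_force: 36.4
```

```bash
python3 - <<'E'
from h import *
print(row([498.6,-200,8],.2755-np.pi))
for n in("wrist","top"):
    im,K,W=cam(n); cv2.imwrite(f"pics/{n}6.png",im)
    print(n,[proj(p,K,W).round() for p in ([498.6,-200.6,3],[498.6+52*.962+72*.272,-200.6+52*.272-72*.962,29])])
E
```

```text
(array([-0.3, -1.6, 46. ]), np.float64(-0.0), array([ 497.6, -198.5,   54. ]), np.float64(-2.866), array([-0.2, -0.2, -0.9]))
wrist [array([269., 241.]), array([132., 351.])]
top [array([328., 248.]), array([348., 223.])]
```

View pics/wrist6.png

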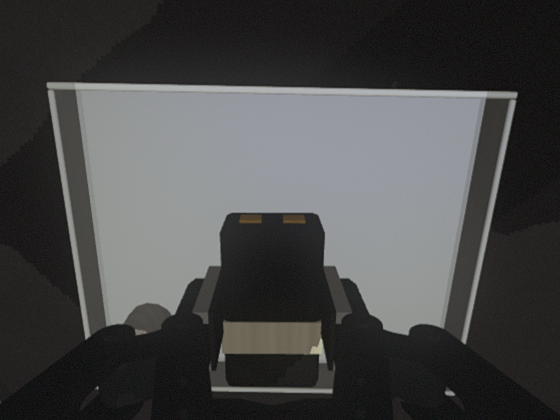

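The pack is held level over the empty middle of the tray. The tray edges are at rows 88–390 and columns 50–515, and the motor is clear at about (148,318). Now I'll lower it.

Call:
step_arm --steps '[[[0,0,15,0,0,0,30],[0,0,14,0,0,0,30],[0,0,9,0,0,0,30],[0,0,4,0,0,0,30],[0,0,2,0,0,0,30],[0,0,0,0,0,0,30],[0,0,0,0,0,0,30]]]'

```text
clock: 12.6
eef_pos: [497.6, -198.4, 9.4]
tcp_rot: [[-0.963, -0.271, 0.005], [-0.271, 0.963, -0.001], [-0.004, -0.002, -1.0]]
contact_force: [-0.9, 0.0, -1.3]
grip_width: 0.435
gripper_force: 36.4
```

Call:
step_arm --steps '[[[0,0,1,0,0,0,30],[0,0,1,0,0,0,30],[0,0,0.5,0,0,0,30],[0,0,0,0,0,0,30],[0,0,0,0,0,0,30]]]'

```text
clock: 13.1
eef_pos: [497.3, -198.2, 6.6]
tcp_rot: [[-0.963, -0.271, 0.004], [-0.271, 0.963, -0.0], [-0.004, -0.002, -1.0]]
contact_force: [0.7, -0.2, -0.5]
grip_width: 0.432
gripper_force: 36.5
```

Call:
step_arm --steps '[[[0,0,0.7,0,0,0,30],[0,0,0.5,0,0,0,30],[0,0,0,0,0,0,30],[0,0,0,0,0,0,30]]]'

```text
clock: 13.5
eef_pos: [497.4, -198.2, 6.3]
tcp_rot: [[-0.963, -0.271, 0.004], [-0.271, 0.963, -0.001], [-0.004, -0.002, -1.0]]
contact_force: [-3.9, 3.0, 11.5]
grip_width: 0.435
gripper_force: 37.8
```

It's on the floor (11 N upward). I'll release and retract.

Call:
step_arm --steps '[[[0,0,-0.5,0,0,0,44],[0,0,0,0,0,0,50],[0,0,0,0,0,0,54],[0,0,0,0,0,0,54],[0,0,0,0,0,0,54],[0,0,-10,0,0,0,54],[0,0,-25,0,0,0,54],[0,0,-40,0,0,0,54],[0,0,-45,0,0,0,54],[0,0,-45,0,0,0,54],[0,0,0,0,0,0,54],[0,0,0,0,0,0,54]]]'

```text
clock: 14.7
eef_pos: [496.8, -198.2, 171.9]
tcp_rot: [[-0.963, -0.271, 0.006], [-0.271, 0.963, -0.002], [-0.005, -0.003, -1.0]]
contact_force: [0.2, 0.1, -1.0]
grip_width: 0.63
gripper_force: 0.0
```

```bash
python3 - <<'E'
from h import *
a=cam("wrist")[0]; b=cam("side")[0]
cv2.imwrite("pics/end.png",np.hstack([cv2.resize(a,(400,300)),b[100:400,80:480]]))
E
```

```text
(no output)
```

View pics/end.png

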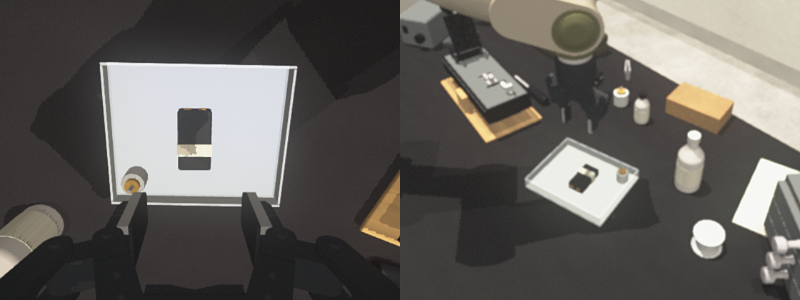

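The pack lies flat in the middle of the tray at px (195,140), the motor is still in its corner, the cover stands open, and the gripper touches nothing.

```bash
python3 -c "
from rig import job
print(job.hand_in())"
```

```text
the job is handed in; nothing more can be done
None
```

The job is handed in: the lock bar went fully back, the cover sprang open and stands open, and the pack lies flat in the middle of the tray with the gripper clear, at about 15 s on the robot clock; the hand-in gave back no verdict.

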